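# Slide the printing plate over the jig's edge and lay it on the drying stand

### The job

The blue printing plate with its black rubber motif lies sunk in the channel of the wooden jig, so its sides cannot be gripped: come down slowly on the black rubber motif on its top, press firmly enough to drag it past the sprung brass detent but never hard (about 10 to 14 N), and slide it along the channel until roughly a third of it sticks out of the open end, still lying flat by itself in the jig. Then grip the overhanging end by its two sides, lift it clear, and lay it down gently, flat, along and centred on the cork-topped drying stand, then let go. Do not drop the plate or let it fall to the table, and leave the pot, the paint jar and the green lid where they are.

Things in the scene. Friction and masses are not known exactly. Their poses are not given: they have to be found in the camera images.
- plate_center (a point): centre, half-way up, of the loose blue acrylic plate (140 x 56 x 5 mm, 40 to 75 g); x along its length (-x end towards the jig's open end), y across, z up. On its top a black rubber motif, 60 (x) x 40 (y) x 2 mm, centred 15 mm to +x of the plate's centre: fingertips grip rubber (friction 0.9) far better than bare acrylic. Starts near the fence, against the -y wall, held by the detent
- jig: fixed wooden block 170 (x) x 80 (y) mm; origin 55 mm below the middle of the channel floor, 0 to 12 mm above the table (varies), z up. A felt-lined channel along x in its top: 59 mm wide, 5 mm deep, so the plate's top is flush with the side walls (10 mm wide). Open at the -x end, closed at the +x end by a dark fence 10 mm thick, 20 mm above the walls. The plate slides out along the jig's -x
- jig_lip (a point): middle of the channel floor's edge at the jig's open (-x) end, 85 mm from the jig's origin and 55 mm above it; axes as the jig's. Beyond it, along -x, there is free air down to the table
- detent (a point): a sprung brass detent in the channel's +y wall, 42 mm from the jig's origin towards the fence: it presses the plate's side with about 8 N, so that a plate merely brushed from above stays put: dragging it by the rubber takes a downward press of 7 N or more. Once the plate's rear end has passed it, the plate slides freely (friction 0.25)
- stand_top (a point): centre of the cork top of the fixed white drying stand, 50 mm above the table; the stand is 120 mm long (x) and 34 mm wide (y), narrower than the plate, so that fingers holding the plate by its sides pass down on either side. The plate is to lie with its length along the stand's x (either way round); z up
- pot_center (a point): centre of a loose white plastic pot, 72 mm across, 80 mm high, half-way up: bystander
- paint_center (a point): centre of a loose yellow paint jar, 60 mm across, 85 mm high, half-way up: bystander
- lid_center (a point): centre of a loose green lid lying on the table, 52 mm across, 12 mm high, half-way up: bystander
- plate: the same plate's body; its origin is the centre of its underside
- stand: the same stand's body; its origin is the centre of its underside on the table
Not all that is in view belongs to the job. What is meant by the stand is not orange or red, and is the smaller of those in its own colour.

How it is judged:
By the outcome, as a careful person would: the job done as asked, in the order asked, and still so for the second after the job is handed in, with the robot touching nothing.
It also fails if it takes over 67 s, if anything falls off the work surface, if the arm or the gripper's body presses on something with over 40 N, if the wrist force passes 120 N, or if a joint passes its speed limit or range.

### The arm

A 6-joint arm with a two-finger parallel gripper is mounted at the origin on the work surface. World frame = base frame: x ahead of the robot, y to its left, z up, the work surface at z = 0. Lengths are in m, angles in rad, forces in N, time in s.
With the tool pointing down it reaches from about 0.375 to 0.9 m from the base axis. Payload 3.1 kg.
Tool frame: the origin (TCP) lies at the very end of the fingers, on their centre line; the grasp point (between the pads) lies 19 mm behind it (manip.hold_point_z is the distance from the TCP to the grasp point, in m); y points along the fingers, z is the direction in which the jaws open and shut, and the axes are right-handed (so a half turn about y gives the same grasp; the last joint's range is limited). The gripper opens to 85 mm and grips with 20 to 120 N. Pads are 22 mm wide; open, the fingers measure 114 mm over their backs; the gripper's body (76 mm by 85 mm) begins 54 mm behind the grasp point. The pads swing forward as they close: fully open they stand 13 mm farther back than shut.
Start: joints at [1.109, 0.527, 1.433, -0, 1.181, -0.178], TCP at [0.175, 0.6, 0.202] pointing down, gripper open.
Joint ranges: [-3.08, 3.08], [-0.75, 2.2], [0.22, 2.44], [-1.43, 4.57], [0, 2.65], [-2.85, 2.85]. Speed limits (rad/s): [2.79, 2.79, 3.14, 3.14, 3.14, 3.14].

### API

Orientations are given as a unit quaternion [x, y, z, w].
In Python, from station import manip, eyes, workorder gives the robot as it stands. The module is installed in compiled form; this text tells all that it offers.
- The arm moves only by the shell command python3 -m jog 'ROWS' [OPENING] [FORCE]. ROWS is JSON, a list of rows, each a list of 2 entries, a list of its own where there are three numbers: the shift along the tool's x, y, z in cm, then the turn about the tool's y in rad. A call has 1 to 20 rows; each row is the pose to reach, as a shift and turn from the pose commanded when the call began, along the tool's axes at that moment; what a row does not reach only later rows make up. A row lasts 1/12 s, in which the tool goes at most 41.7 mm and 7.16 degrees, less where a joint would pass 70% of its speed; a pose out of reach is approached as far as the arm can. A call with a gripper value outside its range is refused whole. OPENING is the finger opening in cm, from 0 to 8.54, set as the call begins (- or left out, the last holds). The fingers move at their own pace and stop on an object; FORCE is the grip in N (left out, the last holds). Time passes only in rows, so rows that repeat a pose let the fingers close. It gives the time, the measured TCP pose, the force and the opening at its end, in the units of the state.
- manip.sense(): the state, without advancing time (a new reading comes with each control period).
- eyes.snapshot(name): name is "scene" or "top"; returns a dict with "frame" (420x560x3 uint8, red, green, blue), "vfov" (degrees; the focal length in pixels is half the picture's height over the tangent of half this angle, whatever the lens; pixels are square), "cx", "cy" (the principal point, pixels), "rvec" (rotation vector, rad) and "tvec" (3), from world to camera coordinates, as OpenCV has them. Camera axes: x right, y down, z forward; pixel columns grow to the right and rows downward; lengths in m; the calibration is good to about 2 mm. A picture is of the moment at which its call begins. There is no depth.
- workorder.sign_off(): hands the job in, once; it reports no verdict.
The state is a dict: "t": time; "q": joint angles; "qd": joint speeds; "tau": joint torques, N m; "tcp_pos": TCP position; "tool_rot": TCP orientation; "force": force on the tool from outside, world axes, zero at the start; "ft_torque": the same for the moment, N m; "finger_gap": opening from 0.0 (shut) to 1.0 (fully open).
Only numpy, scipy, OpenCV 4.12 (cv2) and the standard library are available. Lean on these libraries where they do the work, as an engineer would, in place of code of your own. Each camera call takes 0.05 s, during which the arm holds its last target. There are 200 camera calls.

## Working session

There is one attempt and no reset: what is moved stays moved. The work goes in short steps, Python scripts to look and compute and a shell command to move; the robot and the scene stay as the last step left them, time stands still between calls to the robot, and variables do not carry over. Pictures are saved under pics/ and viewed, about 8 in all and at most 12, crops included, and the job is handed in when it is done.

```bash
mkdir -p pics; python3 - <<'E'
from station import manip, eyes
import cv2,numpy as np
s=manip.sense(); print({k:np.round(s[k],3).tolist() for k in s}, manip.hold_point_z)
for n in("scene","top"):
    d=eyes.snapshot(n); cv2.imwrite(f"pics/{n}0.png",d["frame"][:,:,::-1]); print(n,{k:np.round(d[k],4).tolist() for k in d if k!="frame"})
    print(d.keys())
E
```

```text
{'t': 0.0, 'q': [1.109, 0.528, 1.434, -0.0, 1.181, -0.178], 'qd': [0.0, 0.001, -0.0, 0.001, 0.001, 0.0], 'tau': [-0.002, -44.235, -17.802, -0.0, 0.008, -0.0], 'tcp_pos': [0.175, 0.599, 0.201], 'tool_rot': [0.701, -0.1, 0.1, -0.699], 'force': [-0.213, 0.208, -0.009], 'ft_torque': [0.033, -0.051, 0.01], 'finger_gap': 1.001} 0.0187
scene {'vfov': 57.1157, 'cx': 279.8969, 'cy': 215.6237, 'rvec': [1.4592, 1.9796, -0.9699], 'tvec': [0.1116, -0.274, 1.2181]}
dict_keys(['frame', 'vfov', 'cx', 'cy', 'rvec', 'tvec'])
top {'vfov': 44.8541, 'cx': 271.0713, 'cy': 208.0005, 'rvec': [2.1531, -2.1164, 0.1192], 'tvec': [0.0753, 0.5234, 1.1801]}
dict_keys(['frame', 'vfov', 'cx', 'cy', 'rvec', 'tvec'])
```

View pics/scene0.png

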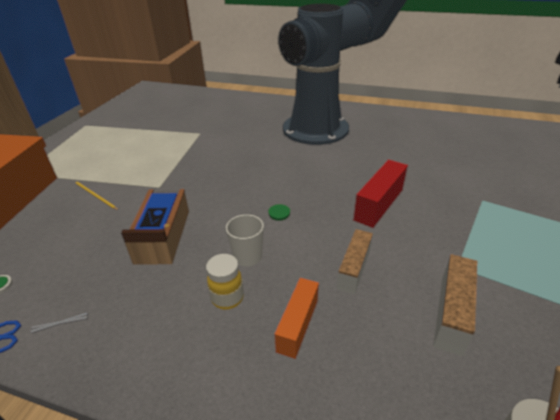

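View pics/top0.png

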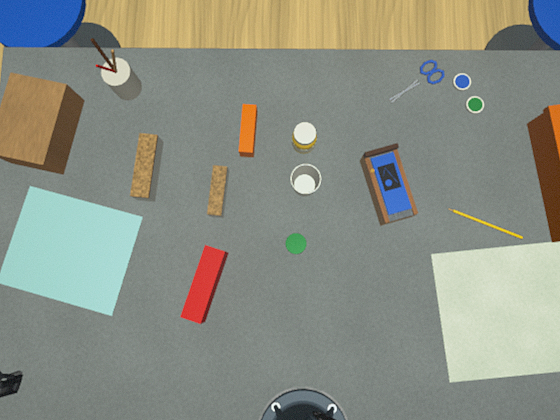

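The scene picture shows the jig at about (158,225), with its dark fence towards the camera. The cork stands are at (356,253), small, and (461,292), large. The orange bar is at (298,317) and the red one at (381,192). In the top view:
- The jig is at (388,185), with its fence at (380,152) and its open end at (400,217).
- Things that could be taken for the stand: small cork (217,190), large cork (145,166), orange (248,130), red (205,284).
- My choice is the small cork one at (217,190).

Next is one close crop of both.

```bash
python3 - <<'E'
import cv2,numpy as np
t=cv2.imread("pics/top0.png");s=cv2.imread("pics/scene0.png")
def c(i,x,y,w,h,k=5): return cv2.resize(i[y:y+h,x:x+w],(400,300),interpolation=cv2.INTER_CUBIC)
# each 100x75 -> x4
m=np.vstack([np.hstack([c(t,340,145,100,75),c(t,170,155,100,75)]),np.hstack([c(s,110,185,100,75),c(s,310,220,100,75)])])
for k in range(0,800,40): cv2.line(m,(k,0),(k,4),(255,255,255),1);cv2.line(m,(k,300),(k,304),(255,255,255),1)
for k in range(0,600,40): cv2.line(m,(0,k),(4,k),(255,255,255),1);cv2.line(m,(400,k),(404,k),(255,255,255),1)
cv2.imwrite("pics/crop1.png",m)
E
```

```text
(no output)
```

View pics/crop1.png

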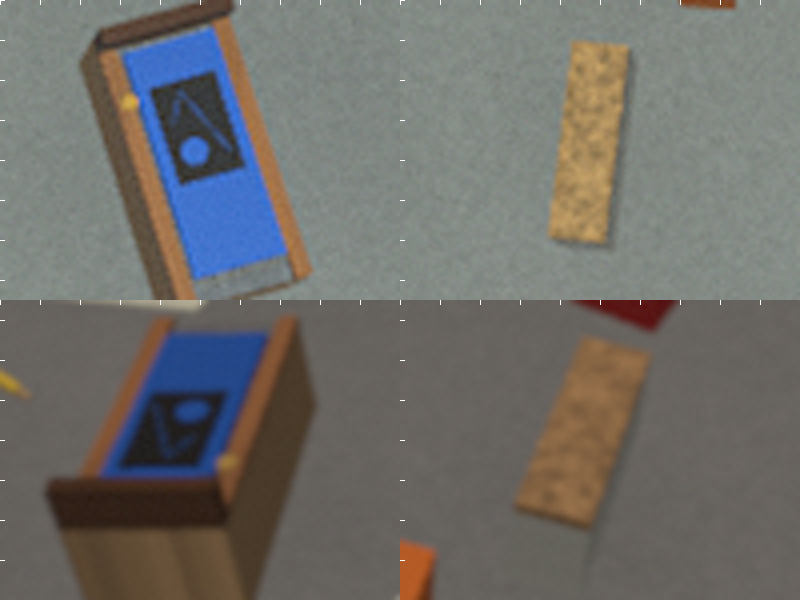

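The crop confirms the small cork stand and the jig. The brass detent shows at crop (130,102) top and (227,462) scene, and the plate is near the fence. Next I triangulate the motif and stand corners.

```bash
cat > h.py <<'E'
import cv2,numpy as np
from scipy.spatial.transform import Rotation as R
from station import manip,eyes
def cam(d):
    f=210/np.tan(np.radians(d["vfov"]/2)); K=np.array([[f,0,d["cx"]],[0,f,d["cy"]],[0,0,1]])
    return K@np.hstack([cv2.Rodrigues(np.array(d["rvec"],float))[0],np.array(d["tvec"],float).reshape(3,1)])
def tri(Pt,Ps,a,b):
    X=cv2.triangulatePoints(Pt,Ps,np.array(a,float).T,np.array(b,float).T); return (X[:3]/X[3]).T
def atz(P,uv,z):
    H=P[:,[0,1,3]].copy(); H[:,2]+=P[:,2]*z
    X=np.linalg.solve(H,np.c_[uv,np.ones(len(uv))].T); return (X[:2]/X[2]).T
def uncrop(uv,du,dv,x,y,k=4): return (np.array(uv,float)-[du,dv]+.5)/k-.5+[x,y]
def plan(target,yaw=None):
    """cm shift in tool axes from measured pose"""
    s=manip.sense(); r=R.from_quat(s["tool_rot"]); return r.inv().apply(np.array(target)-s["tcp_pos"])*100
E
python3 - <<'E'
from h import *
np.set_printoptions(precision=4,suppress=True)
dt,ds=eyes.snapshot("top"),eyes.snapshot("scene"); Pt,Ps=cam(dt),cam(ds)
mt=uncrop([(150,88),(215,72),(245,165),(180,184)],0,0,340,145); ms=uncrop([(205,467),(118,467),(148,392),(228,391)],0,300,110,185)
X=tri(Pt,Ps,mt,ms); print("motif",X,X.mean(0))
z=X[:,2].mean(); M=atz(Pt,mt,z);print(M.mean(0), "len",np.linalg.norm(M-np.roll(M,-1,0),axis=1), atz(Ps,ms,z).mean(0))
a=M[:2].mean(0)-M[2:].mean(0); print("jig yaw",np.degrees(np.arctan2(a[1],a[0])))
pl=atz(Pt,uncrop([(122,52),(215,26),(287,254),(193,279)],0,0,340,145),z-.002);print("plate",pl,pl.mean(0));a=pl[:2].mean(0)-pl[2:].mean(0); print(np.linalg.norm(a),"yaw",np.degrees(np.arctan2(a[1],a[0])))
st=uncrop([(573,42),(629,46),(606,243),(549,238)],400,0,170,155); ss=uncrop([(590,527),(516,508),(585,338),(650,352)],400,300,310,220)
X=tri(Pt,Ps,st,ss);print("stand",X,X.mean(0)); z=X[:,2].mean(); S=atz(Pt,st,z);print(S.mean(0),np.linalg.norm(S-np.roll(S,-1,0),axis=1),atz(Ps,ss,z).mean(0));a=S[:2].mean(0)-S[2:].mean(0); print("yaw",np.degrees(np.arctan2(a[1],a[0])))
print("detent",tri(Pt,Ps,uncrop([(130,102)],0,0,340,145),uncrop([(227,462)],0,300,110,185)))
b=tri(Pt,Ps,[(304,178),(295,243),(305,130)],[(246,228),(279,212),(223,264)]);print("pot/lid/jar tops",b)
s=manip.sense();r=R.from_quat(s["tool_rot"]);print(r.as_matrix(),s["tcp_pos"])
E
```

```text
motif [[ 0.6205 -0.1642  0.063 ]
 [ 0.6316 -0.2038  0.0624]
 [ 0.5761 -0.2207  0.0645]
 [ 0.5637 -0.182   0.0645]] [ 0.598  -0.1927  0.0636]
[ 0.5975 -0.1921] len [0.0395 0.0579 0.0397 0.0596] [ 0.5981 -0.1939]
jig yaw 16.572882196347653
plate [[ 0.6427 -0.1487]
 [ 0.6591 -0.2036]
 [ 0.5233 -0.2433]
 [ 0.5078 -0.1887]] [ 0.5832 -0.1961]
0.14106177500165037 yaw 16.41077853940578
stand [[0.6237 0.2266 0.0444]
 [0.6217 0.193  0.044 ]
 [0.5012 0.2031 0.0461]
 [0.5037 0.2364 0.0471]] [0.5626 0.2148 0.0454]
[0.5625 0.2147] [0.0341 0.1204 0.0343 0.12  ] [0.5624 0.2149]
yaw -4.7994241517824
detent [[ 0.6128 -0.1538  0.0623]]
pot/lid/jar tops [[0.5891 0.0071 0.0741]
 [0.4418 0.0246 0.0053]
 [0.7004 0.008  0.0868]]
[[ 0.96   -0.0006  0.28  ]
 [-0.28   -0.0012  0.96  ]
 [-0.0002 -1.     -0.0013]] [0.1748 0.5996 0.2015]
```

```bash
python3 -m jog '[[[15,0,-15.4],0],[[30,0,-30.7],0],[[31.4,0,-32.1],-0.1],[[45,2,-46],-0.2],[[50,4,-51],-0.3],[[55,6,-56],-0.4],[[60,7,-61],-0.5],[[62.8,8,-64.3],-0.572],[[62.8,8,-64.3],-0.572],[[62.8,8,-64.3],-0.572],[[62.8,8,-64.3],-0.572],[[62.8,8,-64.3],-0.572],[[62.8,8,-64.3],-0.572],[[62.8,8,-64.3],-0.572],[[62.8,8,-64.3],-0.572],[[62.8,8,-64.3],-0.572],[[62.8,8,-64.3],-0.572],[[62.8,8,-64.3],-0.572],[[62.8,8,-64.3],-0.572],[[62.8,8,-64.3],-0.572]]' 0 60
```

```text
t: 1.87
tcp_pos: [0.5649, -0.1324, 0.1296]
tool_rot: [-0.7, -0.101, 0.101, 0.7]
force: [1.1, 0.8, -0.0]
finger_gap: 0.001
```

```bash
cat > p.py <<'E'
import sys; from h import *
s=manip.sense(); r=R.from_quat(s["tool_rot"]); z=r.as_matrix()[:,2]
print("t",round(s["t"],2),"pos",np.round(s["tcp_pos"],4),"F",np.round(s["force"],2),"gap",round(s["finger_gap"],3),"z-ang",np.round(np.degrees(np.arctan2(z[1],z[0])),2),"down",np.round(r.as_matrix()[:,1],3))
if len(sys.argv)>3: print("shift cm",np.round(plan([float(v) for v in sys.argv[1:4]]),2))
E
python3 p.py 0.598 -0.193 0.09
```

```text
t 1.87 pos [ 0.5649 -0.1324  0.1296] F [ 1.06  0.77 -0.02] gap 0.001 z-ang 106.48 down [-0.  0. -1.]
shift cm [ 1.46  3.96 -6.75]
```

```bash
python3 -m jog '[[[0.7,0,-3.3],0],[[1.4,0,-6.7],0],[[1.4,2,-6.7],0],[[1.4,3.5,-6.7],0],[[1.4,3.5,-6.7],0],[[1.4,3.5,-6.7],0],[[1.4,3.5,-6.7],0]]' && python3 p.py 0.598 -0.193 0.07; python3 - <<'E'
from h import *
d=eyes.snapshot("top");s=eyes.snapshot("scene")
m=np.hstack([cv2.resize(d["frame"][125:235,330:440],(400,400),interpolation=2),cv2.resize(s["frame"][165:275,100:210],(400,400),interpolation=2)])
cv2.imwrite("pics/c2.png",m[:,:,::-1])
E
```

```text
t: 2.45
tcp_pos: [0.5971, -0.1904, 0.0955]
tool_rot: [0.7, 0.102, -0.102, -0.7]
force: [0.6, -0.1, 0.1]
finger_gap: 0.005
t 2.45 pos [ 0.5971 -0.1904  0.0955] F [ 0.57 -0.14  0.14] gap 0.005 z-ang 106.54 down [ 0. -0. -1.]
shift cm [ 0.01  2.55 -0.28]
```

View pics/c2.png

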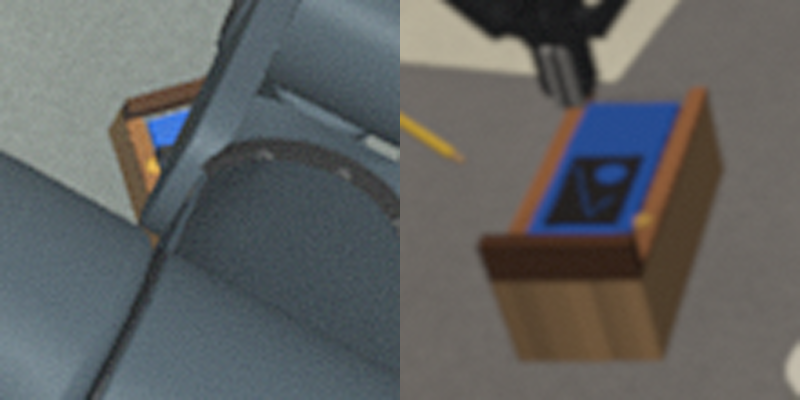

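```bash
python3 - <<'E'
from h import *
P=cam(eyes.snapshot("scene"))
for X in ([.5971,-.1904,.0955],[.5971,-.1904,.065],[.598,-.193,.065]):
    u=P@np.r_[X,1];u=u[:2]/u[2];print(u,(u-[100,165])/.275+[400,0])
E
```

```text
[151.56672479 204.1412629 ] [587.51536285 142.33186508]
[155.02874333 216.1127485 ] [600.1045212 185.86454  ]
[153.6754615  216.15533269] [595.18349635 186.01939159]
```

```bash
python3 -m jog '[[[0,0.5,0],0],[[0,1,-0.2],0],[[0,1,-0.2],0],[[0,1,-0.2],0],[[0,1,-0.2],0]]' && python3 p.py 0.598 -0.193 0.07; python3 - <<'E'
from h import *
s=eyes.snapshot("scene");u=cam(s)@np.r_[manip.sense()["tcp_pos"],1];u=u[:2]/u[2];print(u)
m=cv2.resize(s["frame"][165:240,110:210],(800,600),interpolation=2)
cv2.circle(m,tuple(int(v) for v in (u-[110,165]+.5)*8),5,(255,0,0),1)
cv2.imwrite("pics/c3.png",m[:,:,::-1])
E
```

```text
t: 3.02
tcp_pos: [0.5973, -0.1925, 0.0848]
tool_rot: [-0.7, -0.101, 0.102, 0.7]
force: [0.4, -0.1, -0.5]
finger_gap: -0.002
t 3.02 pos [ 0.5973 -0.1925  0.0848] F [ 0.39 -0.07 -0.5 ] gap -0.002 z-ang 106.51 down [-0.  0. -1.]
shift cm [ 0.05  1.48 -0.07]
[151.79596434 208.26787415]
```

View pics/c3.png

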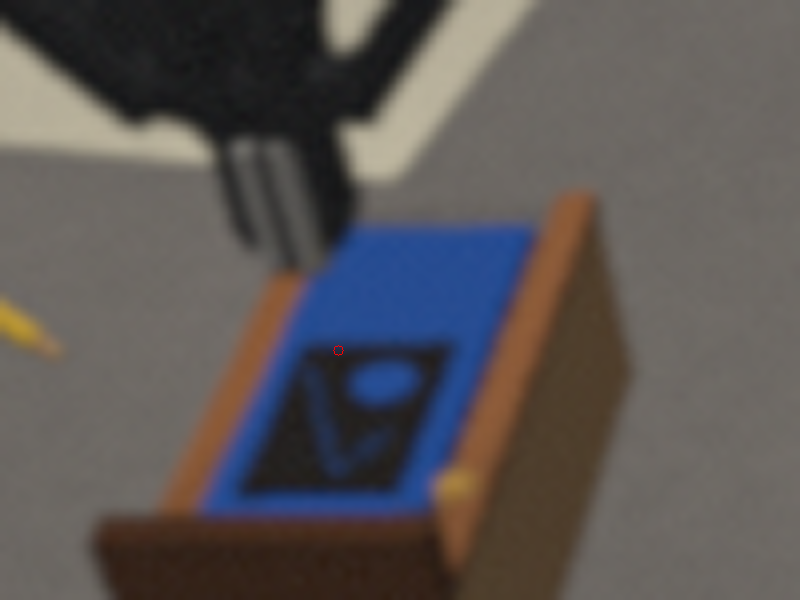

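```bash
python3 - <<'E'
from h import *
Pt,Ps=cam(eyes.snapshot("top")),cam(eyes.snapshot("scene"))
def pj(P,X): u=P@np.r_[X,1];return np.round(u[:2]/u[2],1)
for X in([0,0,0],[0,0,.02],[.08,0,0],[0,.09,0],[0,-.09,0],[.175,.6,.2],[.175,.6,.25]): print(X,"top",pj(Pt,X),"scene",pj(Ps,X))
for z in(.0848,.1,.115): print(z,atz(Ps,[[146.3,198.5]],z))
s=eyes.snapshot("scene")["frame"][:160,250:400];t=eyes.snapshot("top")["frame"][300:,200:400]
import cv2
t0=cv2.imread("pics/top0.png")[340:420,0:100];
m=np.hstack([cv2.resize(s,(375,400)),cv2.resize(t,(417,250)).__class__ and cv2.copyMakeBorder(cv2.resize(t,(417,250)),0,150,0,0,cv2.BORDER_CONSTANT)])
b=cv2.resize(t0[:,:,::-1],(187,150)); m[250:,375:562]=b
cv2.imwrite("pics/c4.png",m[:,:,::-1])
E
```

```text
[0, 0, 0] top [303.5 433.6] scene [315.2 128.8]
[0, 0, 0.02] top [303.9 436.3] scene [315.5 122.9]
[0.08, 0, 0] top [303.9 397.7] scene [308.9 140.4]
[0, 0.09, 0] top [264.8 432.5] scene [343.5 132.3]
[0, -0.09, 0] top [342.5 434.8] scene [288.  125.5]
[0.175, 0.6, 0.2] top [  9.6 363.4] scene [576.5 111.2]
[0.175, 0.6, 0.25] top [ -4.3 367.6] scene [587.8  87.7]
0.0848 [[ 0.57135587 -0.22219177]]
0.1 [[ 0.58852421 -0.20682132]]
0.115 [[ 0.60546665 -0.19165311]]
```

View pics/c4.png

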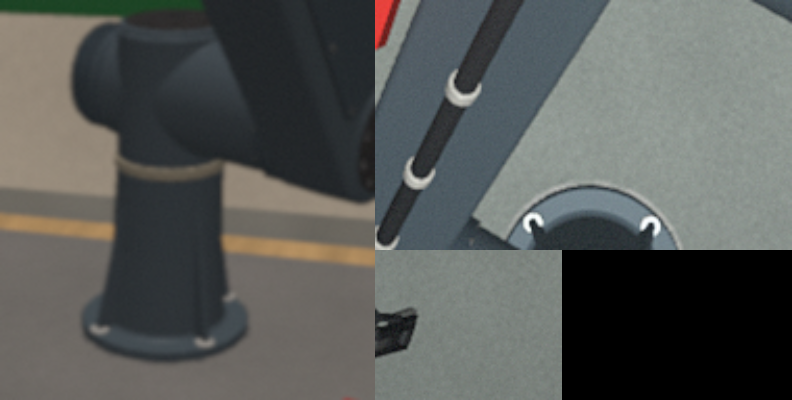

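The base flange projects where it should, so the calibration holds. The visible fingertips, though, look about 25–30 mm above the reported TCP. I'll descend slowly and let contact decide.

```bash
python3 -m jog '[[[0,0.2,0],0],[[0,0.4,0],0],[[0,0.6,0],0],[[0,0.75,0],0],[[0,0.9,0],0],[[0,1.0,0],0],[[0,1.1,0],0],[[0,1.2,0],0],[[0,1.2,0],0]]'; python3 -m jog '[[[0,0.05,0],0],[[0,0.1,0],0],[[0,0.15,0],0],[[0,0.15,0],0]]';python3 -m jog '[[[0,0.05,0],0],[[0,0.1,0],0],[[0,0.15,0],0],[[0,0.15,0],0]]'
```

```text
t: 4.02
tcp_pos: [0.5973, -0.1924, 0.0728]
tool_rot: [-0.7, -0.101, 0.102, 0.7]
force: [-1.3, 0.2, -0.4]
finger_gap: 0.0
t: 4.35
tcp_pos: [0.5974, -0.1924, 0.0714]
tool_rot: [-0.7, -0.102, 0.102, 0.7]
force: [-0.9, 0.8, -0.7]
finger_gap: 0.005
t: 4.68
tcp_pos: [0.5973, -0.1925, 0.0699]
tool_rot: [-0.7, -0.101, 0.102, 0.7]
force: [-0.4, 0.7, 0.1]
finger_gap: -0.003
```

```bash
for k in 1 2; do python3 -m jog '[[[0,0.05,0],0],[[0,0.1,0],0],[[0,0.1,0],0]]' | egrep 'tcp|force'; done; python3 p.py
python3 - <<'E'
from h import *
s=eyes.snapshot("scene");u=cam(s)@np.r_[manip.sense()["tcp_pos"],1];u=u[:2]/u[2]
m=cv2.resize(s["frame"][165:240,110:210],(800,600),interpolation=2)
cv2.circle(m,tuple(int(v) for v in (u-[110,165]+.5)*8),5,(255,0,0),1)
cv2.imwrite("pics/c5.png",m[:,:,::-1])
E
```

```text
tcp_pos: [0.5973, -0.1924, 0.0689]
force: [-0.2, -0.6, 0.4]
tcp_pos: [0.5974, -0.1925, 0.0679]
force: [-0.4, 0.3, 0.1]
t 5.18 pos [ 0.5974 -0.1925  0.0679] F [-0.38  0.31  0.08] gap -0.002 z-ang 106.51 down [-0.  0. -1.]
```

View pics/c5.png

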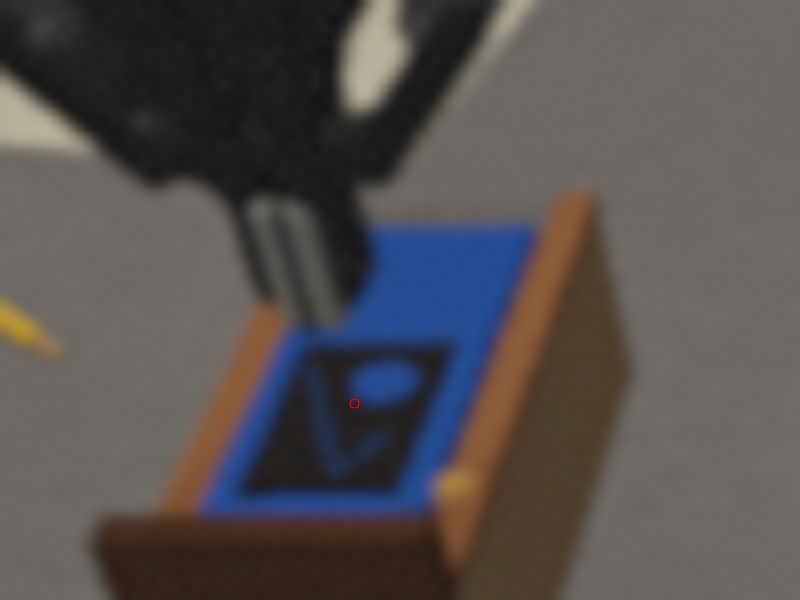

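```bash
python3 -m jog '[[[0,0.05,0],0],[[0,0.05,0],0],[[0,0.1,0],0],[[0,0.1,0],0]]' | egrep 'tcp|force'
```

```text
tcp_pos: [0.5974, -0.1924, 0.0669]
force: [0.1, 0.1, 0.3]
```

```bash
python3 -m jog '[[[0,0.05,0],0],[[0,0.05,0],0],[[0,0.1,0],0],[[0,0.1,0],0]]' | egrep 'tcp|force'
```

```text
tcp_pos: [0.5973, -0.1924, 0.0659]
force: [0.5, -0.7, 0.2]
```

```bash
python3 -m jog '[[[0,0.05,0],0],[[0,0.05,0],0],[[0,0.1,0],0],[[0,0.1,0],0]]' | egrep 'tcp|force'
```

```text
tcp_pos: [0.5973, -0.1924, 0.0649]
force: [0.1, -0.1, 0.2]
```

```bash
python3 -m jog '[[[0,0.05,0],0],[[0,0.05,0],0],[[0,0.1,0],0],[[0,0.1,0],0]]' | egrep 'tcp|force'
```

```text
tcp_pos: [0.5974, -0.1924, 0.0639]
force: [0.6, 0.3, -0.4]
```

```bash
python3 -m jog '[[[0,0.05,0],0],[[0,0.05,0],0],[[0,0.1,0],0],[[0,0.1,0],0]]' | egrep 'tcp|force'
```

```text
tcp_pos: [0.5974, -0.1925, 0.0629]
force: [0.4, -0.2, 0.6]
```

```bash
python3 -m jog '[[[0,0.05,0],0],[[0,0.05,0],0],[[0,0.1,0],0],[[0,0.1,0],0]]' | egrep 'tcp|force'
```

```text
tcp_pos: [0.5973, -0.1925, 0.0619]
force: [0.5, 0.3, -0.1]
```

```bash
python3 -m jog '[[[0,0.05,0],0],[[0,0.05,0],0],[[0,0.1,0],0],[[0,0.1,0],0]]' | egrep 'tcp|force|^t:'
```

```text
t: 7.57
tcp_pos: [0.5974, -0.1925, 0.0609]
force: [-0.5, -0.4, 0.1]
```

No contact even below the lowest possible motif height. So the reported TCP really does lie about 26 mm beyond the visible tips, and I expect contact at a reported z near 0.04.

```bash
python3 -m jog '[[[0,0.1,0],0],[[0,0.2,0],0],[[0,0.3,0],0],[[0,0.4,0],0],[[0,0.5,0],0],[[0,0.6,0],0],[[0,0.6,0],0]]' | egrep 'tcp|force'
```

```text
tcp_pos: [0.5973, -0.1924, 0.0547]
force: [-0.1, -0.0, -0.2]
```

```bash
python3 -m jog '[[[0,0.1,0],0],[[0,0.2,0],0],[[0,0.3,0],0],[[0,0.4,0],0],[[0,0.4,0],0]]' | egrep 'tcp|force|^t:'
```

```text
t: 8.57
tcp_pos: [0.5973, -0.1924, 0.0507]
force: [-0.3, 0.4, 0.5]
```

```bash
python3 -m jog '[[[0,0.05,0],0],[[0,0.1,0],0],[[0,0.15,0],0],[[0,0.2,0],0],[[0,0.2,0],0]]' | egrep 'tcp|force|^t:'
python3 - <<'E'
from h import *
s=eyes.snapshot("scene");u=cam(s)@np.r_[manip.sense()["tcp_pos"]+[0,0,.026],1];u=u[:2]/u[2]
m=cv2.resize(s["frame"][165:240,110:210],(800,600),interpolation=2)
cv2.circle(m,tuple(int(v) for v in (u-[110,165]+.5)*8),5,(255,0,0),1)
cv2.imwrite("pics/c6.png",m[:,:,::-1])
E
```

```text
t: 8.98
tcp_pos: [0.5973, -0.1925, 0.0489]
force: [-0.8, 0.2, 0.5]
```

View pics/c6.png

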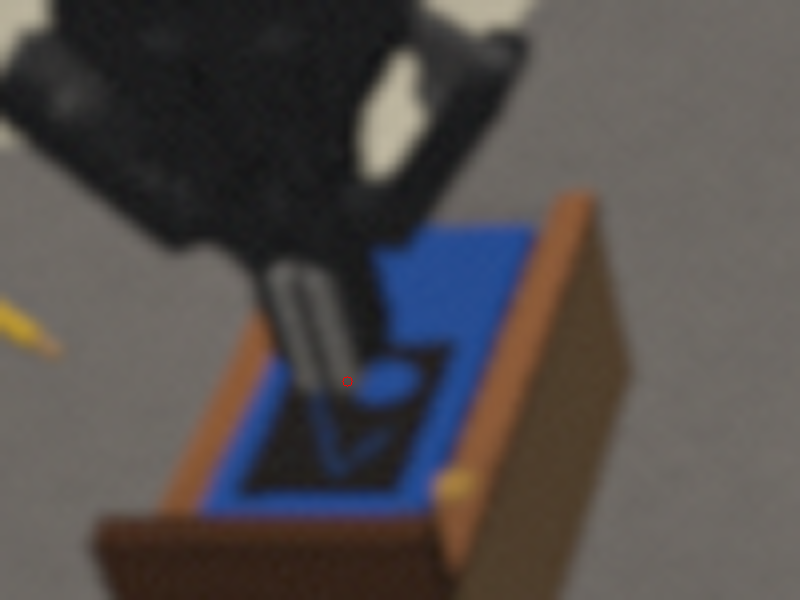

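```bash
python3 -m jog '[[[0,0.05,0],0],[[0,0.1,0],0],[[0,0.15,0],0],[[0,0.2,0],0],[[0,0.2,0],0]]' | egrep 'tcp|force'
```

```text
tcp_pos: [0.5973, -0.1924, 0.0468]
force: [0.2, 0.3, 0.2]
```

```bash
python3 -m jog '[[[0,0.05,0],0],[[0,0.1,0],0],[[0,0.15,0],0],[[0,0.2,0],0],[[0,0.2,0],0]]' | egrep 'tcp|force'
```

```text
tcp_pos: [0.5973, -0.1924, 0.0449]
force: [0.7, 0.5, 0.1]
```

```bash
python3 -m jog '[[[0,0.03,0],0],[[0,0.06,0],0],[[0,0.1,0],0],[[0,0.1,0],0]]' | egrep 'tcp|force'
```

```text
tcp_pos: [0.5973, -0.1925, 0.0439]
force: [0.4, -0.1, 0.1]
```

```bash
python3 -m jog '[[[0,0.03,0],0],[[0,0.06,0],0],[[0,0.1,0],0],[[0,0.1,0],0]]' | egrep 'tcp|force|^t:'
```

```text
t: 10.53
tcp_pos: [0.5974, -0.1925, 0.0429]
force: [-0.6, -0.5, 0.4]
```

```bash
python3 -m jog '[[[0,0.03,0],0],[[0,0.06,0],0],[[0,0.1,0],0],[[0,0.1,0],0]]' | egrep 'tcp|force'
```

```text
tcp_pos: [0.5973, -0.1925, 0.0419]
force: [0.9, 0.2, -0.6]
```

```bash
python3 -m jog '[[[0,0.03,0],0],[[0,0.06,0],0],[[0,0.1,0],0],[[0,0.1,0],0]]' | egrep 'tcp|force'
```

```text
tcp_pos: [0.5974, -0.1924, 0.0409]
force: [0.3, 0.3, -0.3]
```

```bash
python3 -m jog '[[[0,0.03,0],0],[[0,0.06,0],0],[[0,0.1,0],0],[[0,0.1,0],0]]' | egrep 'tcp|force'
```

```text
tcp_pos: [0.5974, -0.1925, 0.0399]
force: [-0.4, 0.1, 0.2]
```

```bash
python3 -m jog '[[[0,0.03,0],0],[[0,0.06,0],0],[[0,0.1,0],0],[[0,0.1,0],0]]' | egrep 'tcp|force|^t:'
```

```text
t: 11.87
tcp_pos: [0.5973, -0.1925, 0.0389]
force: [-0.2, -0.0, -0.5]
```

```bash
python3 -m jog '[[[0,0.05,0],0],[[0,0.1,0],0],[[0,0.1,0],0]]' | egrep 'tcp|force'
```

```text
tcp_pos: [0.5974, -0.1924, 0.0379]
force: [0.9, -0.2, -0.5]
```

```bash
python3 -m jog '[[[0,0.05,0],0],[[0,0.1,0],0],[[0,0.1,0],0]]' | egrep 'tcp|force'
```

```text
tcp_pos: [0.5975, -0.1925, 0.0374]
force: [-1.2, 0.8, 3.2]
```

```bash
python3 -m jog '[[[0,0.05,0],0],[[0,0.1,0],0],[[0,0.1,0],0]]' | egrep 'tcp|force|^t:'
python3 - <<'E'
from h import *
s=eyes.snapshot("scene")
m=cv2.resize(s["frame"][165:240,110:210],(800,600),interpolation=2)
cv2.imwrite("pics/c7.png",m[:,:,::-1])
E
```

```text
t: 12.62
tcp_pos: [0.5975, -0.1925, 0.0373]
force: [-1.3, 0.6, 9.4]
```

View pics/c7.png

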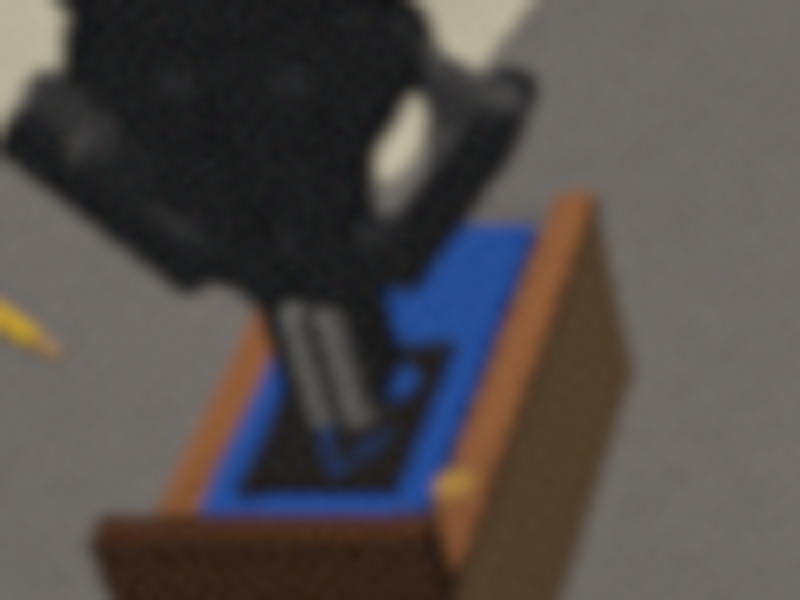

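```bash
python3 -m jog '[[[0,0.04,0],0],[[0,0.04,0],0],[[0,0.04,0],0]]' | egrep 'tcp|force'; python3 p.py
```

```text
tcp_pos: [0.5975, -0.1925, 0.0373]
force: [-3.5, 0.8, 10.5]
t 12.92 pos [ 0.5975 -0.1925  0.0373] F [-3.47  0.83 10.45] gap -0.002 z-ang 106.53 down [ 0. -0. -1.]
```

```bash
python3 -m jog '[[[-0.1,0,0],0],[[-0.2,0,0],0],[[-0.3,0,0],0],[[-0.4,0,0],0]]' | egrep 'tcp|force|^t:'; python3 p.py
```

```text
t: 13.25
tcp_pos: [0.5968, -0.1933, 0.0373]
force: [4.3, 4.5, 5.6]
t 13.25 pos [ 0.5968 -0.1933  0.0373] F [4.33 4.49 5.57] gap -0.005 z-ang 106.45 down [ 0.007 -0.001 -1.   ]
```

```bash
python3 -m jog '[[[0,0.04,0],0],[[0,0.08,0],0],[[0,0.08,0],0]]' | egrep 'force'; python3 p.py
```

```text
force: [2.6, 3.2, 10.7]
t 13.5 pos [ 0.5968 -0.1934  0.0373] F [ 2.61  3.18 10.73] gap -0.0 z-ang 106.46 down [ 0.007 -0.001 -1.   ]
```

```bash
python3 -m jog '[[[-0.05,0,0],0],[[-0.1,0,0],0],[[-0.15,0,0],0],[[-0.2,0,0],0]]' | egrep 'tcp|force|^t:'; python3 p.py
```

```text
t: 13.83
tcp_pos: [0.5964, -0.1938, 0.0373]
force: [4.6, 4.6, 8.6]
t 13.83 pos [ 0.5964 -0.1938  0.0373] F [4.65 4.63 8.57] gap 0.0 z-ang 106.42 down [ 0.01  -0.001 -1.   ]
```

```bash
python3 -m jog '[[[0,0.04,0],0],[[0,0.06,0],0],[[0,0.06,0],0]]' | egrep 'force'; python3 -m jog '[[[-0.05,0,0],0],[[-0.1,0,0],0],[[-0.15,0,0],0],[[-0.2,0,0],0]]' | egrep 'tcp|force|^t:'; python3 p.py
```

```text
force: [5.6, 5.4, 11.5]
t: 14.42
tcp_pos: [0.5956, -0.1941, 0.0373]
force: [7.0, 6.9, 10.8]
t 14.42 pos [ 0.5956 -0.1941  0.0373] F [ 7.03  6.91 10.78] gap 0.003 z-ang 106.4 down [ 0.013 -0.001 -1.   ]
```

```bash
python3 -m jog '[[[0,0.02,0.04],0],[[0,0.03,0.07],0],[[0,0.03,0.07],0]]' | egrep 'force'; python3 p.py; python3 -m jog '[[[-0.05,0,0],0],[[-0.1,0,0],0],[[-0.15,0,0],0],[[-0.15,0,0],0]]' | egrep 'tcp|force|^t:'; python3 p.py
```

```text
force: [6.2, 5.7, 12.0]
t 14.67 pos [ 0.5955 -0.1941  0.0373] F [ 6.25  5.66 12.  ] gap -0.002 z-ang 106.43 down [ 0.013 -0.002 -1.   ]
t: 15.0
tcp_pos: [0.5943, -0.1945, 0.0373]
force: [6.1, 5.5, 11.6]
t 15.0 pos [ 0.5943 -0.1945  0.0373] F [ 6.11  5.49 11.58] gap -0.003 z-ang 106.42 down [ 0.013 -0.002 -1.   ]
```

```bash
python3 -m jog '[[[-0.1,0,0.01],0],[[-0.2,0,0.02],0],[[-0.3,0,0.03],0],[[-0.4,0,0.03],0],[[-0.5,0,0.03],0],[[-0.6,0,0.03],0],[[-0.7,0,0.03],0],[[-0.8,0,0.03],0],[[-0.9,0,0.03],0],[[-1,0,0.03],0],[[-1,0,0.03],0]]' | egrep 'tcp|force|^t:'; python3 p.py
python3 - <<'E'
from h import *
s=eyes.snapshot("scene")
m=cv2.resize(s["frame"][165:240,110:210],(800,600),interpolation=2)
cv2.imwrite("pics/c8.png",m[:,:,::-1])
E
```

```text
t: 15.92
tcp_pos: [0.5845, -0.1975, 0.0373]
force: [5.8, 5.0, 12.1]
t 15.92 pos [ 0.5845 -0.1975  0.0373] F [ 5.83  5.   12.09] gap 0.001 z-ang 106.42 down [ 0.013 -0.003 -1.   ]
```

View pics/c8.png

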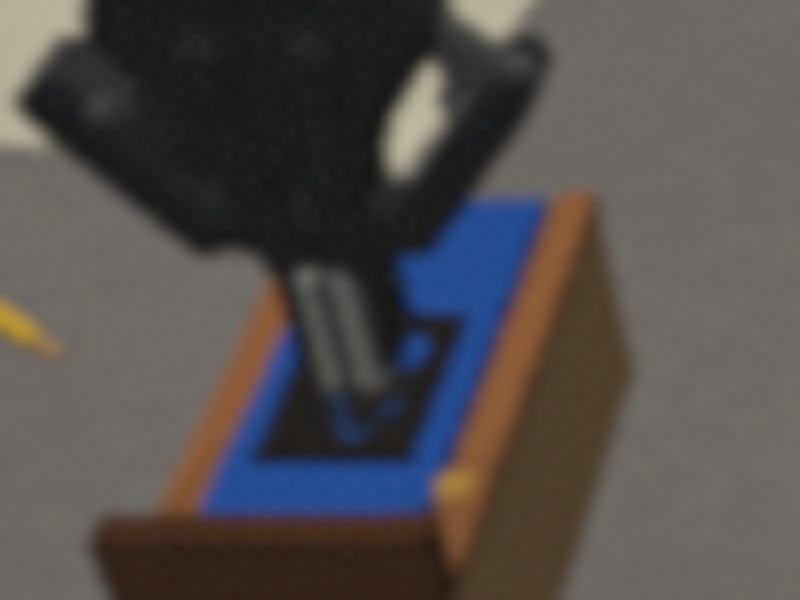

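```bash
python3 -m jog '[[[-0.1,0,0],0],[[-0.2,0,0],0],[[-0.3,0,0],0],[[-0.4,0,0],0],[[-0.5,0,0],0],[[-0.6,0,0],0],[[-0.7,-0.01,0],0],[[-0.8,-0.02,0],0],[[-0.9,-0.03,0],0]]' | egrep 'tcp|force|^t:'
```

```text
t: 16.72
tcp_pos: [0.576, -0.2001, 0.0373]
force: [6.9, 4.8, 10.0]
```

```bash
python3 -m jog '[[[-0.1,0,0],0],[[-0.2,0,0],0],[[-0.3,0,0],0]]' | egrep 'tcp|force|^t:'
```

```text
t: 16.97
tcp_pos: [0.5731, -0.201, 0.0373]
force: [6.9, 5.2, 10.3]
```

```bash
python3 -m jog '[[[-0.1,0,0],0],[[-0.2,0,0],0],[[-0.3,0,0],0]]' | egrep 'tcp|force|^t:'
```

```text
t: 17.22
tcp_pos: [0.5702, -0.2019, 0.0373]
force: [7.5, 4.6, 10.5]
```

```bash
python3 -m jog '[[[-0.1,0,0],0],[[-0.2,0,0],0],[[-0.3,0,0],0]]' | egrep 'tcp|force|^t:'
```

```text
t: 17.47
tcp_pos: [0.566, -0.2031, 0.0373]
force: [2.5, 2.7, 12.6]
```

```bash
python3 -m jog '[[[-0.2,0,0],0],[[-0.4,0,0],0],[[-0.6,0,0],0],[[-0.8,0,0],0],[[-1,0,0],0]]' | egrep 'tcp|force|^t:'
```

```text
t: 17.88
tcp_pos: [0.5561, -0.2061, 0.0373]
force: [3.7, 2.8, 13.3]
```

```bash
python3 -m jog '[[[-0.2,0,0],0],[[-0.4,0,0],0],[[-0.6,0,0],0],[[-0.8,0,0],0],[[-1,0,0],0],[[-1.2,0,0],0],[[-1.4,0,0],0],[[-1.6,0,0],0],[[-1.8,0,0],0],[[-1.9,0,0],0],[[-2,0,0],0],[[-2,0,0],0]]' | egrep 'tcp|force|^t:'
```

```text
t: 18.88
tcp_pos: [0.5368, -0.212, 0.0372]
force: [2.7, 2.9, 13.3]
```

```bash
python3 -m jog '[[[0.1,-0.1,0],0],[[0.1,-0.3,0],0],[[0.1,-1,0],0],[[0.1,-3,0],0],[[0.1,-6,0],0],[[0.1,-9,0],0],[[0.1,-10,3],0],[[0.1,-10,6.5],0],[[0.1,-10,10],0],[[0.1,-10,13.5],0],[[0.1,-10,17],0],[[0.1,-10,20],0],[[0.1,-10,20],0],[[0.1,-10,20],0],[[0.1,-10,20],0]]' 8.5 && python3 p.py; python3 - <<'E'
from h import *
d=eyes.snapshot("top");s=eyes.snapshot("scene")
cv2.imwrite("pics/t9.png",d["frame"][:,:,::-1]);cv2.imwrite("pics/s9.png",s["frame"][:,:,::-1])
m=np.hstack([cv2.resize(d["frame"][140:240,345:445],(400,400),interpolation=2),cv2.resize(s["frame"][160:260,110:210],(400,400),interpolation=2)])
m=np.vstack([m,np.hstack([cv2.resize(d["frame"][100:300,200:467],(267,200)),cv2.resize(s["frame"][120:320,110:376],(266,200)),cv2.resize(s["frame"],(267,200))])])
cv2.imwrite("pics/c9.png",m[:,:,::-1])
E
```

```text
t: 20.13
tcp_pos: [0.4769, -0.019, 0.1343]
tool_rot: [0.7, 0.102, -0.102, -0.7]
force: [0.2, -0.5, 1.0]
finger_gap: 0.996
t 20.13 pos [ 0.4769 -0.019   0.1343] F [ 0.2  -0.46  0.96] gap 0.996 z-ang 106.54 down [ 0.001 -0.    -1.   ]
```

View pics/c9.png

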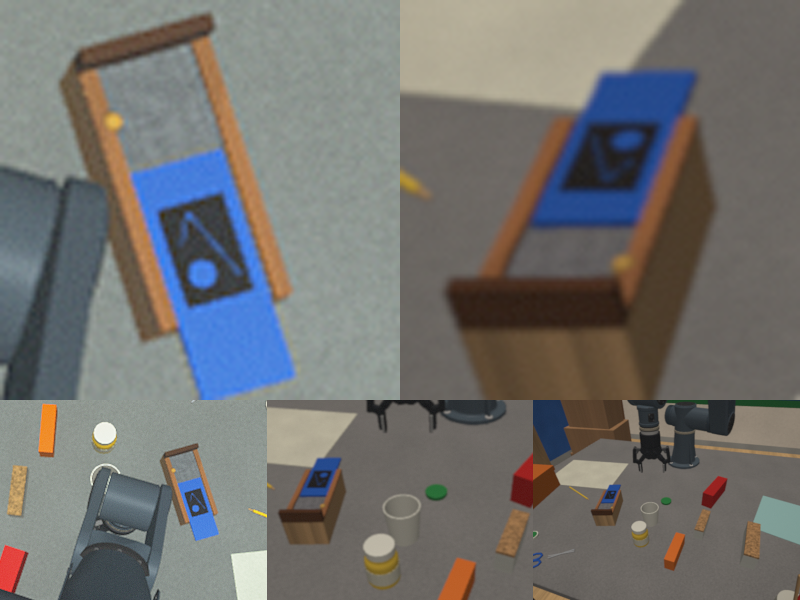

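The plate now lies flat with about 32% overhanging. In the top crop its corners are (132,172), (222,150), (295,376) and (203,400). Nothing else has moved. Next I compute the grasp.

```bash
python3 - <<'E'
from h import *
np.set_printoptions(precision=4,suppress=True)
Pt,Ps=cam(eyes.snapshot("top")),cam(eyes.snapshot("scene"))
a=uncrop([(132,172),(222,150),(295,376),(203,400)],0,0,345,140); b=uncrop([(637,226),(533,222),(597,72),(697,72)],400,0,110,160)
X=tri(Pt,Ps,a,b);print(X,X.mean(0))
for z in(.063,.066):
    Q=atz(Pt,a,z);print(z,Q.mean(0),Q[2:].mean(0));v=Q[:2].mean(0)-Q[2:].mean(0);print(np.linalg.norm(v),np.degrees(np.arctan2(v[1],v[0])))
# fit of press tip c7: 
print("tip ray",[(z,atz(Ps,[[153.1,218.1]],z)) for z in(.062,.066)])
# green-left fingers tips now in scene
c=Q.mean(0);y=np.radians(16.5);g=c-.045*np.array([np.cos(y),np.sin(y)]);print("grasp",g,"shift",plan([g[0],g[1],.012]))
E
```

```text
[[ 0.5834 -0.1666  0.0596]
 [ 0.597  -0.2191  0.061 ]
 [ 0.465  -0.2597  0.0624]
 [ 0.4494 -0.2054  0.0625]] [ 0.5237 -0.2127  0.0614]
0.063 [ 0.5229 -0.2116] [ 0.4565 -0.2314]
0.13860363982070817 16.575685249836713
0.066 [ 0.5225 -0.2109] [ 0.4562 -0.2306]
0.13825143248901975 16.575685249836734
tip ray [(0.062, array([[ 0.6008, -0.1934]])), (0.066, array([[ 0.6049, -0.1897]]))]
grasp [ 0.4793 -0.2237] shift [ -5.5551  12.2187 -19.614 ]
```

```bash
python3 -m jog '[[[-0.8,0,-3],0],[[-1.6,0,-6],0],[[-2.6,0,-9.5],0],[[-3.6,0,-13],0],[[-4.6,0,-16.5],0],[[-5.5,0,-19.6],0],[[-5.5,0,-19.6],0],[[-5.5,1.5,-19.6],0],[[-5.5,3,-19.6],0],[[-5.5,4.5,-19.6],0],[[-5.5,5,-19.6],0],[[-5.5,5,-19.6],0],[[-5.5,5,-19.6],0],[[-5.5,5,-19.6],0]]' 8.5 20 >/dev/null; python3 p.py 0.4796 -0.2242 0.012; python3 - <<'E'
from h import *
s=eyes.snapshot("scene");cv2.imwrite("pics/s10.png",s["frame"][:,:,::-1])
E
```

```text
t 21.5 pos [ 0.48   -0.2226  0.0848] F [ 1.59 -0.52  0.04] gap 0.995 z-ang 106.51 down [ 0.001 -0.001 -1.   ]
shift cm [-0.09  7.28 -0.13]
```

```bash
python3 -m jog '[[[-0.1,1,-0.1],0],[[-0.1,2,-0.1],0],[[-0.1,3,-0.1],0],[[-0.1,4,-0.1],0],[[-0.1,5,-0.1],0],[[-0.1,5,-0.1],0]]' | egrep 'tcp|force'
```

```text
tcp_pos: [0.4773, -0.2224, 0.0317]
force: [0.1, 1.3, -0.3]
```

```bash
python3 -m jog '[[[0,0.5,0],0],[[0,1,0],0],[[0,1.5,0],0],[[0,2,0],0],[[0,2.3,0],0],[[0,2.3,0],0],[[0,2.3,0],0]]' | egrep 'tcp|force'; python3 p.py 0.4796 -0.2242 0.012
```

```text
tcp_pos: [0.4788, -0.2234, 0.0111]
force: [-0.1, 0.5, -0.1]
t 22.63 pos [ 0.4788 -0.2234  0.0111] F [-0.09  0.53 -0.08] gap 0.994 z-ang 106.51 down [-0.  0. -1.]
shift cm [ 0.06 -0.09 -0.1 ]
```

```bash
python3 -m jog '[[[0,0,-0.1],0],[[0,0,-0.1],0],[[0,0,-0.1],0],[[0,0,-0.1],0],[[0,0,-0.1],0],[[0,0,-0.1],0]]' 6.0 20|egrep 'force|gap'; python3 -m jog '[[[0,0,0],0],[[0,0,0],0],[[0,0,0],0]]' 5.2 20|egrep 'force|gap';python3 -m jog '[[[0,0,0],0],[[0,0,0],0],[[0,0,0],0]]' 5 20|egrep 'force|gap'; python3 p.py
```

```text
force: [0.6, 0.6, -0.0]
finger_gap: 0.699
force: [1.0, -2.5, 1.9]
finger_gap: 0.652
force: [0.5, -3.7, 2.4]
finger_gap: 0.648
t 23.63 pos [ 0.4799 -0.2252  0.0115] F [ 0.48 -3.69  2.41] gap 0.648 z-ang 106.52 down [ 0.002 -0.001 -1.   ]
```

```bash
python3 -m jog '[[[0,0,-0.05],0],[[0,0,-0.05],0],[[0,-0.03,-0.05],0],[[0,-0.03,-0.05],0]]' 4.8 60|egrep 'force|gap'; python3 -m jog '[[[0,-0.1,0],0],[[0,-0.2,0],0],[[0,-0.3,0],0],[[0,-0.4,0],0],[[0,-0.5,0],0],[[0,-0.5,0],0]]'|egrep 'force|gap'; python3 p.py;  python3 - <<'E'
from h import *
s=eyes.snapshot("scene");cv2.imwrite("pics/s11.png",s["frame"][:,:,::-1])
E
```

```text
force: [1.8, -2.7, 5.2]
finger_gap: 0.636
force: [0.3, -3.5, -0.4]
finger_gap: 0.636
t 24.47 pos [ 0.479  -0.2249  0.0165] F [ 0.34 -3.52 -0.44] gap 0.636 z-ang 106.49 down [-0.  0. -1.]
```

```bash
python3 -m jog '[[[0,-0.3,0],0],[[0,-0.6,0],0],[[0,-1,0],0],[[0,-1.5,0],0],[[0,-2.5,0],0],[[0,-4,0],0],[[0,-6,0],0],[[0,-8,0],0],[[0,-10,0],0],[[0,-12,0],0],[[0,-12,0],0],[[0,-12,0],0]]'|egrep 'force|gap'; python3 p.py;  python3 - <<'E'
from h import *
s=eyes.snapshot("scene");t=eyes.snapshot("top");cv2.imwrite("pics/s12.png",s["frame"][:,:,::-1]);cv2.imwrite("pics/t12.png",t["frame"][:,:,::-1])
for f in(s,t):
    h=cv2.cvtColor(f["frame"],cv2.COLOR_RGB2HSV);m=cv2.inRange(h,(100,150,80),(125,255,255))
    n,_,st,c=cv2.connectedComponentsWithStats(m); print([(st[i].tolist(),c[i].round(1).tolist()) for i in range(1,n) if st[i][4]>40])
E
```

```text
force: [-0.4, 0.4, -1.1]
finger_gap: 0.633
t 25.52 pos [ 0.4798 -0.2251  0.1382] F [-0.45  0.37 -1.14] gap 0.633 z-ang 106.53 down [ 0.002 -0.002 -1.   ]
[([14, 0, 64, 127, 4976], [44.5, 62.8]), ([3, 51, 11, 19, 41], [7.5, 60.1]), ([126, 129, 44, 34, 604], [149.8, 145.4]), ([0, 321, 20, 31, 196], [9.3, 334.0])]
[([0, 0, 85, 47, 3648], [39.1, 21.7]), ([529, 0, 31, 50, 1142], [546.8, 20.2]), ([420, 60, 24, 24, 147], [431.8, 71.7]), ([456, 75, 13, 13, 127], [462.0, 81.1]), ([389, 166, 33, 53, 542], [403.4, 184.7]), ([404, 196, 8, 8, 49], [407.8, 199.1])]
```

```bash
python3 -m jog '[[[0.4,0,1],0.01],[[1.2,0,3],0.03],[[2.1,0,5.5],0.05],[[3.1,0,8],0.08],[[4.1,0,10.5],0.1],[[5.1,0,13],0.12],[[6.1,0,15.5],0.14],[[7,0,18],0.16],[[8,0,20.5],0.18],[[9,0,23],0.2],[[10,0,25.5],0.22],[[10.9,0,28],0.24],[[11.9,0,30.5],0.26],[[12.9,0,33],0.28],[[13.8,0,35.5],0.31],[[14.8,0,38],0.33],[[15.6,0,40],0.35],[[16,0,41],0.365],[[16.2,0,41.5],0.372],[[16.2,0,41.5],0.372]]'|egrep 'force|gap'; python3 -m jog '[[[0,1,0],0],[[0,2,0],0],[[0,3,0],0],[[0,4,0],0],[[0,5,0],0],[[0,6,0],0],[[0,7,0],0],[[0,7.5,0],0],[[0,7.5,0],0],[[0,7.5,0],0]]'|egrep 'force|gap'; python3 p.py 0.5167 0.2185 0.06
python3 - <<'E'
from h import *
np.set_printoptions(precision=4,suppress=True)
s=eyes.snapshot("scene");t=eyes.snapshot("top")
st=uncrop([(573,42),(629,46),(606,243),(549,238)],400,0,170,155); ss=uncrop([(590,527),(516,508),(585,338),(650,352)],400,300,310,220)
print(atz(cam(t),st,.05).mean(0),atz(cam(s),ss,.05).mean(0))
cv2.imwrite("pics/t13.png",t["frame"][:,:,::-1])
m=cv2.resize(s["frame"][185:285,300:433],(800,600),interpolation=2);cv2.imwrite("pics/s13.png",m[:,:,::-1])
for f in(s,t):
    h=cv2.cvtColor(f["frame"],cv2.COLOR_RGB2HSV);mm=cv2.inRange(h,(100,150,80),(125,255,255))
    n,l,S,c=cv2.connectedComponentsWithStats(mm)
    for i in range(1,n):
        if S[i][4]>40: print(S[i],c[i]); 
E
```

```text
force: [-1.0, -0.7, -0.9]
finger_gap: 0.635
force: [0.0, 0.3, -0.4]
finger_gap: 0.636
t 28.12 pos [0.5165 0.219  0.0611] F [ 0.04  0.26 -0.45] gap 0.636 z-ang 85.2 down [-0.001 -0.    -1.   ]
shift cm [ 0.02  0.11 -0.05]
[0.5617 0.2141] [0.5673 0.2152]
[   0    0   78  127 6376] [38.862  56.5152]
[ 333  200   49   55 1101] [359.03   226.1344]
[358 221  10   7  52] [362.7308 224.4231]
[  0 321  20  31 197] [  9.2843 334.2335]
[   0    0   85   47 3647] [39.0491 21.6704]
[ 529    0   31   50 1141] [546.8422  20.2752]
[420  60  24  24 145] [431.7517  71.5931]
[456  75  13  13 130] [461.9538  81.0538]
[215 156  15  35 186] [223.6398 166.7849]
```

```bash
cat > ov.py <<'E'
from h import *
def run(name,zb):
    p=np.array(manip.sense()["tcp_pos"]);r=R.from_quat(manip.sense()["tool_rot"]).as_matrix();x=r[:,0];y=r[:,2]
    C=p+.046*x; C[2]=zb+.005; Q=[C+a*.07*x+b*.028*y for a,b in((1,1),(1,-1),(-1,-1),(-1,1))]
    out=[]
    for n,(x0,y0) in(("scene",(300,185)),("top",(160,130))):
        d=eyes.snapshot(n);P=cam(d);u=(P@np.c_[np.array(Q),np.ones(4)].T);u=(u[:2]/u[2]).T;print(n,u.round(1).tolist())
        k=4;m=cv2.resize(d["frame"][y0:y0+100,x0:x0+100],(400,400),interpolation=2)
        cv2.polylines(m,[np.int32((u-[x0,y0]+.5)*k)],True,(255,0,0),1);out.append(m)
    cv2.imwrite(name,np.hstack(out)[:,:,::-1])
E
python3 -c "import ov;ov.run('pics/c14.png',.1106)"
```

```text
scene [[367.7, 252.6], [333.8, 243.9], [354.8, 197.1], [384.4, 203.4]]
top [[204.0, 153.2], [228.3, 155.5], [221.2, 216.2], [196.5, 213.7]]
```

View pics/c14.png

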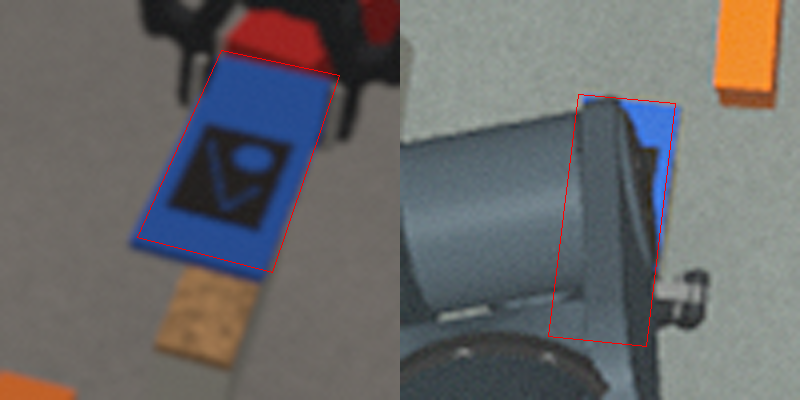

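The overlay matches the real plate to about 1–2 mm: it is level, aligned with the stand, and slightly to −y. I'll correct by that small amount and descend.

```bash
python3 -m jog '[[[0.1,0.5,0.05],0],[[0.2,1.2,0.12],0],[[0.2,2,0.12],0],[[0.2,2.8,0.12],0],[[0.2,3.6,0.12],0],[[0.2,4.2,0.12],0],[[0.2,4.7,0.12],0],[[0.2,5,0.12],0],[[0.2,5.1,0.12],0],[[0.2,5.1,0.12],0],[[0.2,5.1,0.12],0]]'|egrep 'tcp|force'; python3 p.py
```

```text
tcp_pos: [0.5189, 0.2201, 0.0107]
force: [-0.2, -0.1, -0.4]
t 29.23 pos [0.5189 0.2201 0.0107] F [-0.24 -0.13 -0.35] gap 0.64 z-ang 85.2 down [ 0.  0. -1.]
```

```bash
python3 -m jog '[[[0,0.05,0],0],[[0,0.1,0],0],[[0,0.15,0],0],[[0,0.2,0],0],[[0,0.25,0],0],[[0,0.3,0],0],[[0,0.3,0],0]]'|egrep 'tcp|force'
```

```text
tcp_pos: [0.5186, 0.2201, 0.0074]
force: [0.3, -0.9, 0.4]
```

```bash
python3 -m jog '[[[0,0.05,0],0],[[0,0.1,0],0],[[0,0.15,0],0],[[0,0.15,0],0]]'|egrep 'tcp|force'
```

```text
tcp_pos: [0.5186, 0.22, 0.0059]
force: [-0.4, -0.1, -0.3]
```

```bash
python3 -m jog '[[[0,0.03,0],0],[[0,0.06,0],0],[[0,0.1,0],0],[[0,0.1,0],0]]'|egrep 'tcp|force|^t:'
```

```text
t: 30.48
tcp_pos: [0.5186, 0.22, 0.0049]
force: [-0.1, -0.1, 0.6]
```

```bash
python3 -m jog '[[[0,0.03,0],0],[[0,0.06,0],0],[[0,0.1,0],0],[[0,0.1,0],0]]'|egrep 'tcp|force'
```

```text
tcp_pos: [0.5187, 0.2201, 0.0039]
force: [-0.1, 0.1, -1.3]
```

```bash
python3 -m jog '[[[0,0.03,0],0],[[0,0.06,0],0],[[0,0.1,0],0],[[0,0.1,0],0]]'|egrep 'tcp|force'
```

```text
tcp_pos: [0.5187, 0.2201, 0.003]
force: [-0.3, -0.5, -0.1]
```

```bash
python3 -m jog '[[[0,0.03,0],0],[[0,0.06,0],0],[[0,0.1,0],0],[[0,0.1,0],0]]'|egrep 'tcp|force'
```

```text
tcp_pos: [0.5188, 0.22, 0.0029]
force: [-1.6, -0.3, 7.3]
```

```bash
python3 -m jog '[[[0,0.03,0],0],[[0,0.06,0],0],[[0,0.1,0],0],[[0,0.1,0],0]]'|egrep 'tcp|force|^t:'
```

```text
t: 31.82
tcp_pos: [0.5188, 0.22, 0.0028]
force: [-3.1, -0.5, 14.1]
```

```bash
python3 -m jog '[[[0,-0.09,0],0],[[0,-0.18,0],0],[[0,-0.18,0],0]]' - 20|egrep 'tcp|force|gap'; python3 -m jog '[[[0,0,0],0],[[0,0,0],0],[[0,0,0],0],[[0,0,0],0],[[0,0,0],0]]' 6.2|egrep 'tcp|force|gap'; python3 -m jog '[[[0,0,0],0],[[0,0,0],0],[[0,0,0],0],[[0,0,0],0],[[0,0,0],0],[[0,0,0],0]]' 8.5|egrep 'tcp|force|gap|^t:'
```

```text
tcp_pos: [0.5189, 0.2201, 0.0029]
force: [-1.0, 0.6, 3.7]
finger_gap: 0.635
tcp_pos: [0.5186, 0.22, 0.0026]
force: [-0.4, 0.1, -0.5]
finger_gap: 0.725
t: 32.98
tcp_pos: [0.5187, 0.2201, 0.0028]
force: [0.4, -0.2, -0.4]
finger_gap: 0.999
```

```bash
python3 -m jog '[[[0,-0.5,0],0],[[0,-1.5,0],0],[[0,-3,0],0],[[0,-5,0],0],[[0,-7,0],0],[[0,-10,0],0],[[0,-13,0],0],[[0,-16,0],0],[[0,-16,4],0],[[0,-16,8],0],[[0,-16,12],0],[[0,-16,16],0],[[0,-16,20],0],[[0,-16,24],0],[[0,-16,24],0],[[0,-16,24],0],[[0,-16,24],0]]' >/dev/null; python3 p.py; python3 - <<'E'
from h import *
np.set_printoptions(precision=4,suppress=True)
for n,(x0,y0,w,h) in(("scene",(310,210,90,90)),("top",(180,140,70,90))):
    d=eyes.snapshot(n);P=cam(d);f=d["frame"];cv2.imwrite(f"pics/{n}15.png",f[:,:,::-1])
    hs=cv2.cvtColor(f,cv2.COLOR_RGB2HSV);m=np.zeros(f.shape[:2],np.uint8)
    b=cv2.inRange(hs,(95,120,40),(130,255,255))|cv2.inRange(hs,(0,0,0),(180,255,55))
    m[y0:y0+h,x0:x0+w]=b[y0:y0+h,x0:x0+w]; m=cv2.morphologyEx(m,cv2.MORPH_OPEN,np.ones((3,3)))
    cs=cv2.findContours(m,0,2)[0];c=max(cs,key=cv2.contourArea);print(n,cv2.contourArea(c),cv2.boundingRect(c))
    q=cv2.approxPolyDP(cv2.convexHull(c),3,True)[:,0].astype(float)
    X=atz(P,c[:,0].astype(float),.0545);r=cv2.minAreaRect((X*1000).astype(np.float32));print(r,"corners",len(q))
# bystanders/jig compare
    a=cv2.imread(f"pics/{n}0.png")[:,:,::-1].astype(int)
    df=(np.abs(a-f).max(2)>60).astype(np.uint8);k,l,S,C=cv2.connectedComponentsWithStats(cv2.morphologyEx(df,cv2.MORPH_OPEN,np.ones((3,3))));print([S[i].tolist() for i in range(1,k) if S[i][4]>25])
E
```

```text
t 34.4 pos [0.5381 0.4587 0.163 ] F [ 0.68 -0.39 -0.13] gap 1.0 z-ang 85.24 down [-0.001 -0.001 -1.   ]
scene 1544.0 (332, 224, 47, 57)
((568.4277954101562, 215.06784057617188), (55.02913284301758, 141.32789611816406), 83.84654998779297) corners 4
[[340, 11, 93, 44, 1734], [277, 15, 19, 17, 122], [556, 55, 4, 9, 31], [289, 60, 8, 5, 34], [492, 83, 68, 103, 2766], [140, 220, 14, 8, 59], [333, 225, 45, 53, 1322]]
top 1263.0 (201, 160, 31, 59)
((563.9822998046875, 215.478759765625), (55.615386962890625, 139.62477111816406), 83.7352066040039) corners 4
[[0, 114, 54, 51, 1817], [372, 153, 39, 61, 1159], [0, 156, 120, 238, 13003], [202, 160, 29, 59, 1265], [0, 168, 41, 51, 781], [37, 178, 12, 9, 77], [22, 298, 9, 7, 45], [0, 375, 21, 22, 197], [57, 416, 15, 4, 45]]
```

```bash
python3 -c "
from station import workorder;print(workorder.sign_off())"
```

```text
the job is handed in; nothing more can be done
None
```

The plate is lying flat on the small cork stand, released, and the job is handed in at about 34 s on the robot's clock.

**What I did**
- **Press and slide:** I came down slowly on the motif and slid the plate past the detent, which let go after about 33 mm of travel. I stopped with about 32% of the plate overhanging, still lying flat by itself in the jig.
- **Pressing force:** It was mostly 10 to 13 N, up to 13.3 N at the most. It fell to 5.6 N during the first drag attempt, before the plate broke loose, so I pressed a little more.
- **Lift and place:** I gripped the overhanging end by its sides at 60 N, lifted it clear and carried it over. I lowered it on the stand in 1 mm steps, relieved the load and opened.

**Last checks**
- **Centring:** The plate's centre is within about 2 mm of the stand's in both cameras.
- **Alignment:** It is turned about 1.4° from the stand's length. Its outline measures about 140 x 56 mm at the expected height, so it lies flat.
- **Bystanders:** Before-and-after pictures show no change at the pot, the paint jar or the lid. The gripper is well clear.

**What disagreed**
- **Reported tool point:** It lies about 28 mm beyond the real fingertips. The camera and the contact height both showed this, and I worked to the contact.
- **Camera heights:** Heights from the two cameras came out about 4 mm low at the stand.
- **Placing force:** It touched 14 N for a moment as the plate met the cork. I relieved it to about 4 N before letting go.

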